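# Open the shielding-gas valve and back it off a quarter turn

### The job

On the welding bench, crank the green handwheel of the shielding-gas valve counter-clockwise (seen from above), for more than one full turn, until it comes up against its stop, fully open. Then turn it back clockwise a quarter turn so that it cannot seize open, and let go. Leave the blue water valve's wheel as it is.

Things in the scene. Friction and masses are not known exactly. Their poses are not given: they have to be found in the camera images.
- gas_wheel (a joint): Turn of the green handwheel about its upright axis, in rad: 0 is fully closed, it grows counter-clockwise seen from above, and a hard stop at 12.5 is fully open. It starts 1.1 to 1.6 turns short of that stop. It turns with about 3 N of push at its crank handle, stays where it is left, and goes no further at the stop.
- gas_hub (a point): Point on the green handwheel's upright axis, 142 mm above the bench, mid-height of the rim (wheel 112 mm across, rim top at 148 mm, hub nut top at 156 mm). The brass valve is fixed to the bench and the wheel has no sideways play: a hand 1 mm off the handle's circle is pushed back with roughly 10 N, so go round in short steps. At the stop the push comes along the path and keeps rising.
- gas_grip (a point): Centre (half-way up) of the black upright crank handle on the green wheel's rim: a cylinder 20 mm in diameter, 50 mm tall, from 151 to 201 mm above the bench, 50 mm from the wheel's axis. Grip it by its sides from above; it spins freely on its own upright axis, so a gripper can go round the wheel's axis holding it, without turning itself or letting go.
- water_grip (a point): Centre of the same kind of black crank handle on the blue wheel of the other valve, of equal size, with its wheel axis at least 0.29 m from the green wheel's axis; this wheel must not be turned. Lower things lying about (an aluminium housing, a flat steel bar, a red magnet) are all under 50 mm tall.
Things that resemble listed ones, but are neither listed nor needed, are in the scene too. What is shaped like the part that bears gas_wheel but brown, purple or turquoise is not meant.

How it is judged:
On the way:
1. the green wheel is turned counter-clockwise up to its stop (value of joint gas_wheel above 12.35 rad), for 0.1 s.
At the end, for the whole second after the job is handed in: The green wheel rests a quarter turn (90 degrees, give or take 23 degrees) clockwise of its fully open stop, after having been at the stop, and the blue wheel's crank handle is within 15 mm of where it began (value of joint gas_wheel between 10.53 and 11.33 rad and velocity of joint gas_wheel between -0.05 and 0.05 rad/s and distance of water_grip from where it was at the start of the episode below 0.015 m); the robot touches nothing.
It fails at once if the blue wheel is turned (its crank handle moves more than 15 mm) (distance of water_grip from where it was at the start of the episode above 0.015 m).
It also fails if it takes over 58 s, if anything falls off the work surface, if the arm or the gripper's body presses on something with over 40 N, if the wrist force passes 120 N, or if a joint passes its speed limit or range.

### The arm

A 6-joint arm with a two-finger parallel gripper is mounted at the origin on the work surface. World frame = base frame: x ahead of the robot, y to its left, z up, the work surface at z = 0. Lengths are in m, angles in rad, forces in N, time in s.
With the tool pointing down it reaches from about 0.4 to 0.825 m from the base axis. Payload 7 kg.
Tool frame: the origin (TCP) lies between the finger pads; the fingertips stand 8 mm ahead of it and the grasp point (between the pads) lies 11 mm behind it (arm.finger_overhang is the distance from the TCP to the fingertips, in m); z points along the fingers, y is the line along which they close (so a half turn about z gives the same grasp; the last joint's range is limited). The gripper opens to 88 mm and grips with 3 to 60 N. Pads are 19 mm wide; open, the fingers measure 130 mm over their backs; the gripper's body (78 mm by 193 mm) begins 47 mm behind the grasp point.
Start: joints at [1.414, 0.359, 0.012, 0, -1.224, -0.288], TCP at [0.29, 0.609, 0.205] pointing down, gripper open.
Joint ranges: [-3.07, 3.07], [-1.43, 2.12], [-1.02, 1.25], [-3.03, 1.67], [-3.05, -0], [-3.03, 3.03]. Speed limits (rad/s): [2.39, 2.39, 3.01, 3.14, 3.14, 3.14].

### API

Orientations are given as [roll, pitch, yaw] about the fixed x, y, z axes, in that order (R = Rz(yaw) Ry(pitch) Rx(roll)).
In Python, from station import arm gives the robot as it stands.
- The arm moves only by the tool move_arm, never from a script. Its argument "rows" is text: rows parted by semicolons, each of 7 numbers parted by spaces: the turn, a rotation vector about the tool's x, y, z in degrees, then the shift along the tool's x, y, z in m, then the finger opening in m, from 0 to 0.0876. A call has 1 to 8 rows; each row shifts and turns the commanded pose from where the row before left it, along the tool's axes as they then stand; what a row does not reach is not made up. A row lasts 1/8 s, in which the tool goes at most 62.5 mm and 10.7 degrees, less where a joint would pass 70% of its speed; a pose out of reach is approached as far as the arm can. A call is refused whole if a number of a shift passes 0.0625 or a number of a turn 10.7, either way. A call with a gripper value outside its range is refused whole. The fingers move at their own pace and stop on an object; "squeeze" is the grip in N (left out, the last holds). Time passes only in rows, so rows that do not move let the fingers close. It gives the time, the measured TCP pose, the force, the opening and the grip force at its end, in the units of the state.
- arm.get_state(): the state, without advancing time (a new reading comes with each control period).
- arm.grab_frame(name): name is "scene" or "top" or "wrist"; returns (picture, depth): 400x640x3 uint8, blue, green, red; 400x640 float32, m along the optical axis (not along the pixel's ray), 0 where there is no reading.
- arm.camera_model(name): a dict with "mtx" (3x3 intrinsics, pixels), "k1" (the pictures are not rectified: a ray, as slopes to the right and down, at radius r is drawn at 1 + k1 r^2 times it, then the intrinsics apply), "camera_from_world" (4x4, takes a point from world to camera coordinates); the wrist camera has in their place "mount" (4x4, takes a point from camera to tool coordinates, whose origin is the TCP and whose axes are the flange's). Camera axes: x right, y down, z forward; pixel columns grow to the right and rows downward; lengths in m; the calibration is good to about 2 mm. A picture is of the moment at which its call begins: read the wrist's pose just before it. camera_model takes no time and is no camera call.
- arm.job_done(): hands the job in; it is judged then, once.
The state is a dict: "t": time; "q": joint angles; "qd": joint speeds; "joint_efforts": joint torques, N m; "eef_pos": TCP position; "ee_rot": TCP orientation; "force": force on the tool from outside, world axes, zero at the start; "moment": the same for the moment, N m; "width": finger opening in m; "gripper_force": force on a finger pad.
Only numpy, scipy, OpenCV 4.12 (cv2) and the standard library are available. Lean on these libraries where they do the work, as an engineer would, in place of code of your own. Each camera call takes 0.05 s, during which the arm holds its last target. There are 200 camera calls.

## Working session

There is one attempt and no reset: what is moved stays moved. The work goes in short steps, Python scripts to look and compute and a tool call to move; the robot and the scene stay as the last step left them, time stands still between calls to the robot, and variables do not carry over. Pictures are saved under pics/ and viewed, at most 10 in all, crops included, and the job is handed in when it is done.

Besides the shell and the picture viewer there is one more tool, called after ">>>" as name(argument=value, ...) on one line, values as JSON. move_arm: Moves the arm, as the interface text tells. Its arguments: {"type":"object","properties":{"rows":{"type":"string"},"squeeze":{"type":"number"}},"required":["rows"]}

```bash
mkdir -p pics; cat > h.py <<'E'
import numpy as np,cv2
from station import arm
def ray(name,px,z,T=None):
    m=arm.camera_model(name);K=np.array(m["mtx"]);k=m["k1"]
    d=np.array([(px[0]-K[0,2])/K[0,0],(px[1]-K[1,2])/K[1,1]]);u=d.copy()
    for _ in range(20):u=d/(1+k*(u@u))
    if T is None:W=np.linalg.inv(np.array(m["camera_from_world"]))
    else:W=T@np.array(m["mount"])
    r=W[:3,:3]@np.array([u[0],u[1],1]);o=W[:3,3]
    return o+r*(z-o[2])/r[2]
E
python3 - <<'E'
from h import *
for n in("top","scene"):
    im,d=arm.grab_frame(n);cv2.imwrite(f"pics/{n}.png",im);np.save(n+"_d.npy",d)
    hsv=cv2.cvtColor(im,cv2.COLOR_BGR2HSV)
    for c,lo,hi in(("green",(40,80,40),(80,255,255)),("turq",(81,80,40),(97,255,255)),("blue",(98,80,40),(125,255,255))):
        k,_,s,ce=cv2.connectedComponentsWithStats(cv2.inRange(hsv,lo,hi))
        for i in range(1,k):
            if s[i,4]>60:print(n,c,s[i],ce[i].round(1),ray(n,ce[i],.142).round(3))
s=arm.get_state();print(s)
E
```

```text
top green [ 371  182   59   58 1016] [401.1 211.2] [ 0.534 -0.204  0.142]
top green [576 392  31   8 129] [590.2 396.9] [ 0.198 -0.524  0.142]
top turq [ 290   59   58   64 1889] [318.7  90.9] [ 0.772 -0.054  0.142]
top blue [  41   44  103   80 5136] [92.6 84.9] [0.796 0.392 0.142]
top blue [ 166  203   59   60 1297] [195.  233.4] [0.499 0.18  0.142]
scene green [ 300    0   48   61 2619] [323.3  27.9] [-0.17   0.253  0.142]
scene green [  48  117   56   53 1749] [ 75.7 142.5] [ 0.227 -0.508  0.142]
scene green [218 174  58  41 790] [246.8 193. ] [ 0.535 -0.199  0.142]
scene turq [ 343  238   74   81 2888] [375.7 280.8] [ 0.807 -0.071  0.142]
scene blue [519  98  37  26 396] [539.1 109.1] [0.504 0.552 0.142]
scene blue [387 125  53  31 801] [412.1 139.8] [0.502 0.181 0.142]
scene blue [ 546  198   94   95 4527] [594.4 245.4] [0.89  0.312 0.142]
{'t': 0.1, 'q': array([ 1.41410657e+00,  3.59350721e-01,  1.11466993e-02, -2.87831409e-04,
       -1.22410358e+00, -2.88112518e-01]), 'qd': array([ 0.00024683, -0.00112167,  0.00091283, -0.00037774,  0.00282426,
        0.00112517]), 'joint_efforts': array([-1.71730015e-03, -5.84162164e+01,  2.93752939e+01,  7.01558724e+00,
        1.02315238e-02, -3.62119977e-05]), 'eef_pos': array([0.29026349, 0.60888203, 0.20439556]), 'ee_rot': array([ 3.14006678e+00, -1.70016258e-04, -4.44900148e-01]), 'force': array([-0.08530153, -0.37760242, -0.27808993]), 'moment': array([0.00586229, 0.01207344, 0.04268541]), 'gripper_force': 0.0, 'width': 0.08750661920597841}
```

View pics/top.png

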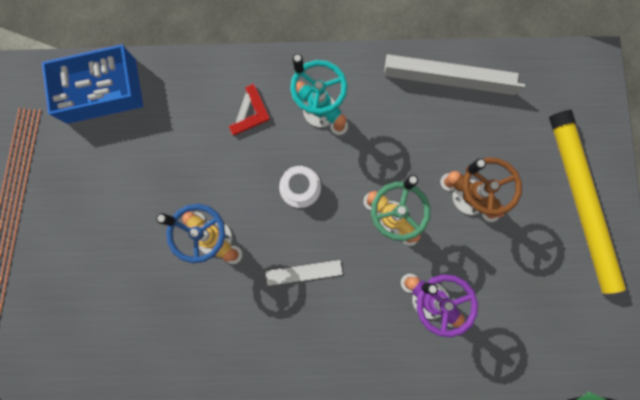

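View pics/scene.png

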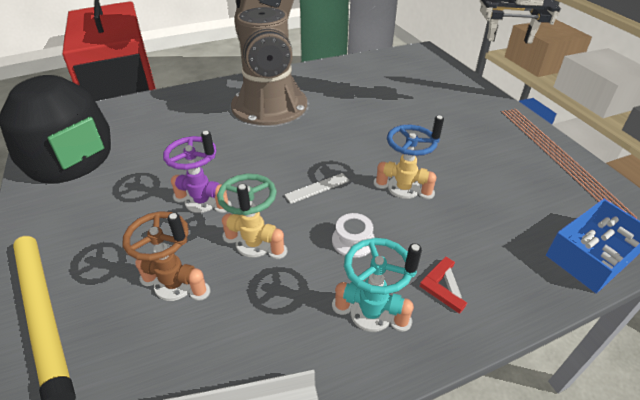

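The top view shows five wheels: green (401,211), blue (195,233), turquoise (318,86), brown (491,187) and purple (447,305). The green one on the brass body fits the description, with its handle top at (411,182). I'll confirm that in a crop and measure it.

```bash
python3 - <<'E'
from h import *
im=cv2.imread("pics/top.png");hsv=cv2.cvtColor(im,cv2.COLOR_BGR2HSV)
m=cv2.inRange(hsv,(40,80,40),(80,255,255));m[380:]=0
p=np.argwhere(m)[:,::-1]
hull=cv2.convexHull(p.astype(np.int32))[:,0]
P=np.array([ray("top",q,.142)[:2] for q in hull])
A=np.c_[2*P,np.ones(len(P))];s=np.linalg.lstsq(A,(P**2).sum(1),rcond=None)[0]
print("top hub",s[:2],np.sqrt(s[2]+s[:2]@s[:2]))
sc=cv2.imread("pics/scene.png");hs=cv2.cvtColor(sc,cv2.COLOR_BGR2HSV)
m=cv2.inRange(hs,(40,80,40),(80,255,255));m[:165]=0;m[:,:200]=0;m[220:]=0
hull=cv2.convexHull(np.argwhere(m)[:,::-1].astype(np.int32))[:,0]
P=np.array([ray("scene",q,.142)[:2] for q in hull])
A=np.c_[2*P,np.ones(len(P))];s2=np.linalg.lstsq(A,(P**2).sum(1),rcond=None)[0]
print("scene hub",s2[:2],np.sqrt(s2[2]+s2[:2]@s2[:2]))
for n,q in(("green",(411.5,181)),("purple",(431,289)),("brown",(480,164)),("turq",(298,62))):
    h=ray("top",q,.201)[:2];print(n,h.round(3),(h-s[:2]).round(3),np.hypot(*(h-s[:2])).round(3))
print("green scene",ray("scene",(242,186),.201))
c=np.hstack([cv2.resize(im[160:260,350:450],(400,400),interpolation=2),cv2.resize(sc[150:250,195:295],(400,400),interpolation=2)])
cv2.imwrite("pics/c1.png",c)
E
```

```text
top hub [ 0.53490522 -0.20219118] 0.05427611687376035
scene hub [ 0.53459958 -0.20020096] 0.05497899578872199
green [ 0.579 -0.215] [ 0.045 -0.013] 0.046
purple [ 0.393 -0.24 ] [-0.141 -0.037] 0.146
brown [ 0.607 -0.337] [ 0.073 -0.134] 0.153
turq [ 0.805 -0.018] [0.27  0.184] 0.326
green scene [ 0.58145589 -0.21375417  0.201     ]
```

View pics/c1.png

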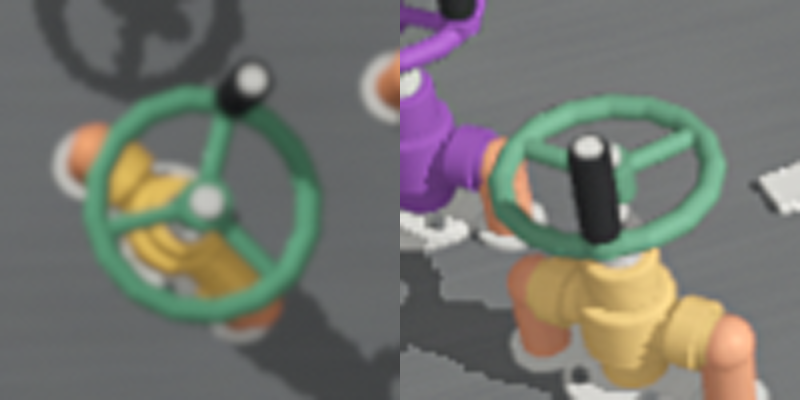

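The crop confirms the green wheel on the brass valve. Its hub is about (0.535, -0.2015) and its handle about (0.583, -0.216). First I raise the tool, turn the yaw to 0, and move toward it.

>>> move_arm(rows="0 0 -8.5 0 0 -0.035 0.0876; 0 0 -8.5 0 0 -0.035 0.0876; 0 0 -8.5 0 0 -0.02 0.0876; 0 0 0 0.02 0.055 0 0.0876; 0 0 0 0.02 0.055 0 0.0876; 0 0 0 0.02 0.055 0 0.0876; 0 0 0 0.02 0.055 0 0.0876; 0 0 0 0.02 0.055 0 0.0876", squeeze=35)

```text
t: 1.1
eef_pos: [0.3907, 0.3323, 0.2951]
ee_rot: [3.141, 0.0, 0.001]
force: [0.9, 0.5, 0.5]
width: 0.0876
gripper_force: 0.0
```

>>> move_arm(rows="0 0 0 0.02 0.055 0 0.0876; 0 0 0 0.02 0.055 0 0.0876; 0 0 0 0.02 0.055 0 0.0876; 0 0 0 0.02 0.055 0 0.0876; 0 0 0 0.02 0.055 0 0.0876; 0 0 0 0.02 0.055 0 0.0876; 0 0 0 0.02 0.055 0 0.0876; 0 0 0 0.0 0.0 0 0.0876")

```text
t: 2.1
eef_pos: [0.5308, -0.0541, 0.2943]
ee_rot: [3.141, 0.002, -0.005]
force: [0.2, 0.0, -0.5]
width: 0.0876
gripper_force: 0.0
```

>>> move_arm(rows="0 0 0 0.017 0.053 0 0.0876; 0 0 0 0.017 0.053 0 0.0876; 0 0 0 0.017 0.054 0 0.0876; 0 0 0 0 0 0 0.0876; 0 0 0 0 0 0 0.0876")

```text
t: 2.72
eef_pos: [0.5814, -0.2101, 0.2947]
ee_rot: [-3.141, 0.001, -0.0]
force: [0.3, -0.9, -0.4]
width: 0.0876
gripper_force: 0.0
```

```bash
python3 - <<'E'
from h import *
from scipy.spatial.transform import Rotation as Ro
s=arm.get_state();T=np.eye(4);T[:3,:3]=Ro.from_euler("xyz",s["ee_rot"]).as_matrix();T[:3,3]=s["eef_pos"];np.save("T1.npy",T)
im,d=arm.grab_frame("wrist");cv2.imwrite("pics/w1.png",im);np.save("w1d.npy",d)
print(np.array(arm.camera_model("wrist")["mount"]).round(3),s["q"],s["eef_pos"])
hsv=cv2.cvtColor(im,cv2.COLOR_BGR2HSV)
k,_,st,ce=cv2.connectedComponentsWithStats(cv2.inRange(hsv,(40,80,40),(80,255,255)))
for i in range(1,k):
    if st[i,4]>100:print(st[i],ce[i])
E
```

```text
[[-0.    -0.964 -0.265  0.071]
 [ 1.    -0.001  0.001 -0.   ]
 [-0.001 -0.265  0.964 -0.18 ]
 [ 0.     0.     0.     1.   ]] [-3.15135420e-02  2.23973723e-01  2.58776471e-02 -3.98307717e-04
 -1.37367547e+00  1.60229701e+00] [ 0.58141759 -0.2100678   0.29472002]
[ 265  169   96   85 2779] [311.13745952 215.3152213 ]
```

View pics/w1.png

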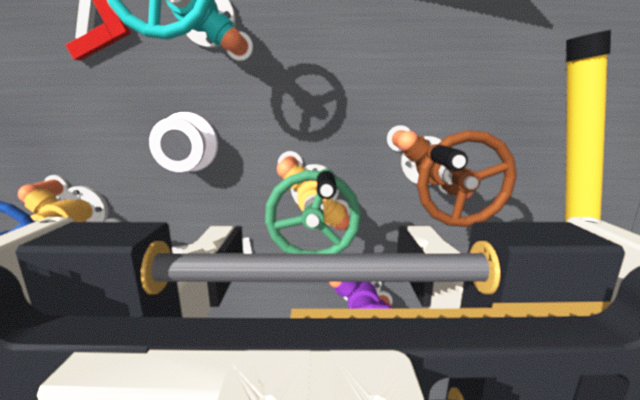

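The wrist view shows the green wheel with its handle cap at about (327,191) and hub nut at about (313,220).

```bash
python3 - <<'E'
from h import *
T=np.load("T1.npy");im=cv2.imread("pics/w1.png");hsv=cv2.cvtColor(im,cv2.COLOR_BGR2HSV)
w=cv2.inRange(hsv,(0,0,170),(180,60,255))
k,_,st,ce=cv2.connectedComponentsWithStats(w)
for i in range(1,k):
    if 290<ce[i][0]<350 and 170<ce[i][1]<235:
        print(st[i],ce[i],ray("wrist",ce[i],.201,T).round(4),ray("wrist",ce[i],.156,T).round(4))
m=cv2.inRange(hsv,(40,80,40),(80,255,255));p=np.argwhere(m)[:,::-1];p=p[(p[:,1]<245)&(p[:,1]>150)]
hull=cv2.convexHull(p.astype(np.int32))[:,0];hull=hull[hull[:,1]<243]
P=np.array([ray("wrist",q,.142,T)[:2] for q in hull])
A=np.c_[2*P,np.ones(len(P))];s=np.linalg.lstsq(A,(P**2).sum(1),rcond=None)[0];print("hub",s[:2],np.sqrt(s[2]+s[:2]@s[:2]))
for z,q in((.201,(327,191)),(.156,(313,220))):print(ray("wrist",q,z,T).round(4))
E
```

```text
[320 184  13  13 124] [326.11290323 190.0483871 ] [ 0.5808 -0.2158  0.201 ] [ 0.569  -0.2168  0.156 ]
[290 189   8  15  61] [293.93442623 194.80327869] [ 0.5762 -0.1857  0.201 ] [ 0.5637 -0.1817  0.156 ]
[305 196  11  10  48] [309.16666667 199.27083333] [ 0.5718 -0.1999  0.201 ] [ 0.5586 -0.1983  0.156 ]
[342 202   1   1   1] [342. 202.] [ 0.5691 -0.2309  0.201 ] [ 0.5554 -0.2343  0.156 ]
[321 204   3   5  13] [322.         206.30769231] [ 0.5649 -0.212   0.201 ] [ 0.5505 -0.2124  0.156 ]
[344 204   2   1   2] [344.5 204. ] [ 0.5672 -0.2333  0.201 ] [ 0.5531 -0.2371  0.156 ]
[305 207   1   1   1] [305. 207.] [ 0.5642 -0.1959  0.201 ] [ 0.5497 -0.1936  0.156 ]
[306 213  13  15 148] [311.84459459 220.14189189] [ 0.551  -0.2023  0.201 ] [ 0.5343 -0.201   0.156 ]
hub [ 0.53349765 -0.20142581] 0.055299796273051365
[ 0.5799 -0.2167  0.201 ]
[ 0.5344 -0.2023  0.156 ]
```

Handle at (0.582, -0.2163), hub at (0.5345, -0.2013). I descend and close.

>>> move_arm(rows="0 0 0 0.0007 0.006 0 0.0876; 0 0 0 0 0 0.04 0.0876; 0 0 0 0 0 0.04 0.0876; 0 0 0 0 0 0.03 0.0876; 0 0 0 0 0 0.014 0.0876; 0 0 0 0 0 0 0.0876; 0 0 0 0 0 0 0.03; 0 0 0 0 0 0 0.01", squeeze=30)

```text
t: 3.78
eef_pos: [0.5831, -0.2167, 0.1726]
ee_rot: [3.141, -0.002, 0.0]
force: [0.1, 0.1, 0.9]
width: 0.0731
gripper_force: 0.0
```

>>> move_arm(rows="0 0 0 0 0 0 0.01; 0 0 0 0 0 0 0.01; 0 0 0 0 0 0 0.01")

```text
t: 4.15
eef_pos: [0.5824, -0.2167, 0.1714]
ee_rot: [3.142, -0.0, 0.0]
force: [0.2, -0.9, -0.0]
width: 0.0428
gripper_force: 0.0
```

>>> move_arm(rows="0 0 0 0 0 0 0.01; 0 0 0 0 0 0 0.01; 0 0 0 0 0 0 0.01; 0 0 0 0 0 0 0.01")

```text
t: 4.65
eef_pos: [0.5823, -0.2165, 0.1712]
ee_rot: [-3.141, 0.0, 0.0]
force: [-0.2, 0.9, -0.1]
width: 0.0186
gripper_force: 30.0
```

```bash
python3 - <<'E'
import numpy as np
h=np.array([.5345,-.2013]);a=-17.5
for k in range(0,8):
    f=lambda t:.05*np.array([np.cos(np.radians(t)),np.sin(np.radians(t))])
    print("call",k,"; ".join("0 0 0 %.4f %.4f 0 0.01"%(d[0],-d[1]) for j in range(8) for d in [f(a+80*k+10*j+10)-f(a+80*k+10*j)]),"end",(h+f(a+80*k+80)).round(4))
E
```

```text
call 0 0 0 0 0.0019 -0.0085 0 0.01; 0 0 0 0.0004 -0.0087 0 0.01; 0 0 0 -0.0011 -0.0086 0 0.01; 0 0 0 -0.0026 -0.0083 0 0.01; 0 0 0 -0.0040 -0.0077 0 0.01; 0 0 0 -0.0053 -0.0069 0 0.01; 0 0 0 -0.0064 -0.0059 0 0.01; 0 0 0 -0.0074 -0.0047 0 0.01 end [ 0.5576 -0.1569]
call 1 0 0 0 -0.0081 -0.0033 0 0.01; 0 0 0 -0.0085 -0.0019 0 0.01; 0 0 0 -0.0087 -0.0004 0 0.01; 0 0 0 -0.0086 0.0011 0 0.01; 0 0 0 -0.0083 0.0026 0 0.01; 0 0 0 -0.0077 0.0040 0 0.01; 0 0 0 -0.0069 0.0053 0 0.01; 0 0 0 -0.0059 0.0064 0 0.01 end [ 0.4948 -0.1709]
call 2 0 0 0 -0.0047 0.0074 0 0.01; 0 0 0 -0.0033 0.0081 0 0.01; 0 0 0 -0.0019 0.0085 0 0.01; 0 0 0 -0.0004 0.0087 0 0.01; 0 0 0 0.0011 0.0086 0 0.01; 0 0 0 0.0026 0.0083 0 0.01; 0 0 0 0.0040 0.0077 0 0.01; 0 0 0 0.0053 0.0069 0 0.01 end [ 0.4976 -0.2351]
call 3 0 0 0 0.0064 0.0059 0 0.01; 0 0 0 0.0074 0.0047 0 0.01; 0 0 0 0.0081 0.0033 0 0.01; 0 0 0 0.0085 0.0019 0 0.01; 0 0 0 0.0087 0.0004 0 0.01; 0 0 0 0.0086 -0.0011 0 0.01; 0 0 0 0.0083 -0.0026 0 0.01; 0 0 0 0.0077 -0.0040 0 0.01 end [ 0.5614 -0.2435]
call 4 0 0 0 0.0069 -0.0053 0 0.01; 0 0 0 0.0059 -0.0064 0 0
[... 280 characters left out ...]
64 -0.0059 0 0.01; 0 0 0 -0.0074 -0.0047 0 0.01; 0 0 0 -0.0081 -0.0033 0 0.01; 0 0 0 -0.0085 -0.0019 0 0.01; 0 0 0 -0.0087 -0.0004 0 0.01; 0 0 0 -0.0086 0.0011 0 0.01 end [ 0.5237 -0.1525]
call 6 0 0 0 -0.0083 0.0026 0 0.01; 0 0 0 -0.0077 0.0040 0 0.01; 0 0 0 -0.0069 0.0053 0 0.01; 0 0 0 -0.0059 0.0064 0 0.01; 0 0 0 -0.0047 0.0074 0 0.01; 0 0 0 -0.0033 0.0081 0 0.01; 0 0 0 -0.0019 0.0085 0 0.01; 0 0 0 -0.0004 0.0087 0 0.01 end [ 0.4845 -0.2035]
call 7 0 0 0 0.0011 0.0086 0 0.01; 0 0 0 0.0026 0.0083 0 0.01; 0 0 0 0.0040 0.0077 0 0.01; 0 0 0 0.0053 0.0069 0 0.01; 0 0 0 0.0064 0.0059 0 0.01; 0 0 0 0.0074 0.0047 0 0.01; 0 0 0 0.0081 0.0033 0 0.01; 0 0 0 0.0085 0.0019 0 0.01 end [ 0.528  -0.2509]
```

>>> move_arm(rows="0 0 0 0.0019 -0.0085 0 0.01; 0 0 0 0.0004 -0.0087 0 0.01; 0 0 0 -0.0011 -0.0086 0 0.01; 0 0 0 -0.0026 -0.0083 0 0.01")

```text
t: 5.15
eef_pos: [0.5807, -0.1819, 0.1712]
ee_rot: [3.141, 0.0, 0.001]
force: [-1.4, -4.0, 1.6]
width: 0.0186
gripper_force: 30.0
```

>>> move_arm(rows="0 0 0 -0.0040 -0.0077 0 0.01; 0 0 0 -0.0053 -0.0069 0 0.01; 0 0 0 -0.0064 -0.0059 0 0.01; 0 0 0 -0.0074 -0.0047 0 0.01")

```text
t: 5.65
eef_pos: [0.5576, -0.1569, 0.1712]
ee_rot: [-3.142, -0.0, 0.0]
force: [1.1, -4.6, -1.8]
width: 0.0186
gripper_force: 30.0
```

>>> move_arm(rows="0 0 0 -0.0081 -0.0033 0 0.01; 0 0 0 -0.0085 -0.0019 0 0.01; 0 0 0 -0.0087 -0.0004 0 0.01; 0 0 0 -0.0086 0.0011 0 0.01")

```text
t: 6.15
eef_pos: [0.5237, -0.1526, 0.1713]
ee_rot: [-3.141, -0.001, 0.0]
force: [3.5, -2.4, -4.5]
width: 0.0183
gripper_force: 30.0
```

>>> move_arm(rows="0 0 0 -0.0083 0.0026 0 0.01; 0 0 0 -0.0077 0.0040 0 0.01; 0 0 0 -0.0069 0.0053 0 0.01; 0 0 0 -0.0059 0.0064 0 0.01")

```text
t: 6.65
eef_pos: [0.4946, -0.1713, 0.1712]
ee_rot: [-3.141, 0.0, 0.0]
force: [2.6, 1.6, -3.0]
width: 0.0186
gripper_force: 30.0
```

Forces are small and the path tracks well, so I keep going.

>>> move_arm(rows="0 0 0 -0.0047 0.0074 0 0.01; 0 0 0 -0.0033 0.0081 0 0.01; 0 0 0 -0.0019 0.0085 0 0.01; 0 0 0 -0.0004 0.0087 0 0.01; 0 0 0 0.0011 0.0086 0 0.01; 0 0 0 0.0026 0.0083 0 0.01; 0 0 0 0.0040 0.0077 0 0.01; 0 0 0 0.0053 0.0069 0 0.01")

```text
t: 7.65
eef_pos: [0.4979, -0.2359, 0.1712]
ee_rot: [-3.142, 0.001, 0.0]
force: [-0.5, 4.1, 0.8]
width: 0.0183
gripper_force: 30.0
```

>>> move_arm(rows="0 0 0 0.0064 0.0059 0 0.01; 0 0 0 0.0074 0.0047 0 0.01; 0 0 0 0.0081 0.0033 0 0.01; 0 0 0 0.0085 0.0019 0 0.01; 0 0 0 0.0087 0.0004 0 0.01; 0 0 0 0.0086 -0.0011 0 0.01; 0 0 0 0.0083 -0.0026 0 0.01; 0 0 0 0.0077 -0.0040 0 0.01")

```text
t: 8.65
eef_pos: [0.5619, -0.2437, 0.1712]
ee_rot: [3.141, 0.0, 0.0]
force: [-4.0, 1.2, 1.1]
width: 0.0187
gripper_force: 30.0
```

>>> move_arm(rows="0 0 0 0.0069 -0.0053 0 0.01; 0 0 0 0.0059 -0.0064 0 0.01; 0 0 0 0.0047 -0.0074 0 0.01; 0 0 0 0.0033 -0.0081 0 0.01")

```text
t: 9.15
eef_pos: [0.5826, -0.2163, 0.1712]
ee_rot: [3.141, 0.0, 0.0]
force: [-4.3, -2.3, 0.3]
width: 0.0183
gripper_force: 30.0
```

One full turn is done. The next 30° are still safely clear of the stop, then I'll use short steps.

>>> move_arm(rows="0 0 0 0.0019 -0.0085 0 0.01; 0 0 0 0.0004 -0.0087 0 0.01; 0 0 0 -0.0011 -0.0086 0 0.01")

```text
t: 9.52
eef_pos: [0.5835, -0.1904, 0.1712]
ee_rot: [3.141, -0.0, 0.0]
force: [-3.0, -3.8, -1.2]
width: 0.0188
gripper_force: 30.0
```

```bash
python3 - <<'E'
import numpy as np
h=np.array([.5345,-.2013])
f=lambda t:.05*np.array([np.cos(np.radians(t)),np.sin(np.radians(t))])
for a in np.arange(12.5,205,8):
    print(a,[tuple((d*[1,-1]).round(4)) and "%.4f %.4f"%(d[0],-d[1]) for j in(0,4) for d in [f(a+j+4)-f(a+j)]],(h+f(a+8)).round(4))
E
```

```text
12.5 ['-0.0009 -0.0034', '-0.0011 -0.0033'] [ 0.5813 -0.1838]
20.5 ['-0.0013 -0.0032', '-0.0016 -0.0031'] [ 0.5784 -0.1774]
28.5 ['-0.0018 -0.0030', '-0.0020 -0.0029'] [ 0.5747 -0.1716]
36.5 ['-0.0022 -0.0027', '-0.0024 -0.0026'] [ 0.5702 -0.1663]
44.5 ['-0.0025 -0.0024', '-0.0027 -0.0022'] [ 0.5649 -0.1616]
52.5 ['-0.0028 -0.0020', '-0.0030 -0.0018'] [ 0.5591 -0.1578]
60.5 ['-0.0031 -0.0016', '-0.0032 -0.0014'] [ 0.5528 -0.1548]
68.5 ['-0.0033 -0.0012', '-0.0034 -0.0009'] [ 0.5462 -0.1527]
76.5 ['-0.0034 -0.0007', '-0.0035 -0.0005'] [ 0.5393 -0.1515]
84.5 ['-0.0035 -0.0002', '-0.0035 0.0000'] [ 0.5323 -0.1513]
92.5 ['-0.0035 0.0003', '-0.0035 0.0005'] [ 0.5254 -0.1521]
100.5 ['-0.0034 0.0008', '-0.0033 0.0010'] [ 0.5186 -0.1539]
108.5 ['-0.0033 0.0012', '-0.0032 0.0014'] [ 0.5122 -0.1566]
116.5 ['-0.0031 0.0017', '-0.0029 0.0019'] [ 0.5062 -0.1601]
124.5 ['-0.0028 0.0021', '-0.0027 0.0023'] [ 0.5007 -0.1644]
132.5 ['-0.0025 0.0024', '-0.0023 0.0026'] [ 0.4959 -0.1695]
140.5 ['-0.0021 0.0028', '-0.0019 0.0029'] [ 0.4919 -0.1752]
148.5 ['-0.0017 0.0030', '-0.0015 0.0031'] [ 0.4886 -0.1814]
156.5 ['-0.0013 0.0032', '-0.0010 0.0033'] [ 0.4863 -0.1879]
164.5 ['-0.0008 0.0034', '-0.0006 0.0034'] [ 0.4849 -0.1948]
172.5 ['-0.0003 0.0035', '-0.0001 0.0035'] [ 0.4845 -0.2017]
180.5 ['0.0002 0.0035', '0.0004 0.0035'] [ 0.485  -0.2087]
188.5 ['0.0006 0.0034', '0.0009 0.0034'] [ 0.4866 -0.2155]
196.5 ['0.0011 0.0033', '0.0013 0.0032'] [ 0.489 -0.222]
204.5 ['0.0016 0.0031', '0.0018 0.0030'] [ 0.4923 -0.2282]
```

>>> move_arm(rows="0 0 0 -0.0009 -0.0034 0 0.01; 0 0 0 -0.0011 -0.0033 0 0.01")

```text
t: 9.78
eef_pos: [0.5815, -0.1839, 0.1713]
ee_rot: [3.142, -0.0, 0.0]
force: [-1.4, -3.3, -2.1]
width: 0.0185
gripper_force: 30.0
```

>>> move_arm(rows="0 0 0 -0.0013 -0.0032 0 0.01; 0 0 0 -0.0016 -0.0031 0 0.01")

```text
t: 10.02
eef_pos: [0.5787, -0.1778, 0.1713]
ee_rot: [3.141, -0.0, 0.0]
force: [-1.5, -3.2, -1.9]
width: 0.0186
gripper_force: 30.0
```

>>> move_arm(rows="0 0 0 -0.0018 -0.0030 0 0.01; 0 0 0 -0.0020 -0.0029 0 0.01")

```text
t: 10.28
eef_pos: [0.5749, -0.1718, 0.1713]
ee_rot: [3.142, -0.0, 0.0]
force: [-1.1, -3.8, -2.9]
width: 0.0184
gripper_force: 30.0
```

>>> move_arm(rows="0 0 0 -0.0022 -0.0027 0 0.01; 0 0 0 -0.0024 -0.0026 0 0.01")

```text
t: 10.52
eef_pos: [0.5717, -0.1678, 0.1715]
ee_rot: [3.139, -0.003, 0.001]
force: [8.6, -19.0, -12.3]
width: 0.0185
gripper_force: 30.0
```

>>> move_arm(rows="0 0 0 -0.0014 -0.0014 0 0.01; 0 0 0 0 0 0 0.01; 0 0 0 0 0 0 0.01")

```text
t: 10.9
eef_pos: [0.5717, -0.1678, 0.1715]
ee_rot: [3.138, -0.005, 0.0]
force: [10.3, -19.1, -13.0]
width: 0.0186
gripper_force: 30.0
```

>>> move_arm(rows="0 0 0 -0.0025 -0.0025 0 0.01; 0 0 0 0 0 0 0.01")

```text
t: 11.15
eef_pos: [0.5706, -0.167, 0.1719]
ee_rot: [3.135, -0.008, 0.0]
force: [16.5, -28.2, -17.2]
width: 0.0184
gripper_force: 29.8
```

It is at the stop: the force keeps rising along the path. I back off slightly, then turn clockwise 90° to about -48°.

>>> move_arm(rows="0 0 0 0.0025 0.0025 0 0.01; 0 0 0 0.0014 0.0014 0 0.01; 0 0 0 0 0 0 0.01")

```text
t: 11.52
eef_pos: [0.5714, -0.168, 0.1716]
ee_rot: [3.14, -0.002, -0.0]
force: [4.4, -10.5, -5.5]
width: 0.0183
gripper_force: 29.9
```

>>> move_arm(rows="0 0 0 0.0055 0.0067 0 0.01; 0 0 0 0.0043 0.0076 0 0.01; 0 0 0 0.0029 0.0082 0 0.01; 0 0 0 0.0014 0.0086 0 0.01; 0 0 0 -0.0001 0.0087 0 0.01; 0 0 0 -0.0016 0.0086 0 0.01; 0 0 0 -0.0030 0.0082 0 0.01; 0 0 0 -0.0044 0.0075 0 0.01")

```text
t: 12.52
eef_pos: [0.5754, -0.2298, 0.1715]
ee_rot: [-3.14, -0.0, 0.001]
force: [-4.5, 6.3, 3.7]
width: 0.0184
gripper_force: 30.0
```

>>> move_arm(rows="0 0 0 -0.0057 0.0066 0 0.01; 0 0 0 -0.0015 0.0015 0 0.01; 0 0 0 0 0 0 0.01; 0 0 0 0 0 0 0.01")

```text
t: 13.02
eef_pos: [0.5684, -0.2379, 0.1715]
ee_rot: [-3.14, -0.001, 0.0]
force: [-3.2, 4.9, 3.6]
width: 0.0185
gripper_force: 30.0
```

Handle at about -47°, which is roughly 89° back from the stop. I release and lift.

>>> move_arm(rows="0 0 0 0 0 0 0.055; 0 0 0 0 0 0 0.055; 0 0 0 0 0 0 0.055; 0 0 0 0 0 0 0.055; 0 0 0 0 0 0 0.055")

```text
t: 13.65
eef_pos: [0.5681, -0.2389, 0.1712]
ee_rot: [3.142, -0.0, 0.0]
force: [-0.8, -0.7, -0.4]
width: 0.0546
gripper_force: 0.0
```

>>> move_arm(rows="0 0 0 0 0 -0.01 0.055; 0 0 0 0 0 -0.03 0.055; 0 0 0 0 0 -0.04 0.055; 0 0 0 0 0 -0.04 0.055; 0 0 0 0 0 0 0.055; 0 0 0 0 0 0 0.055")

```text
t: 14.4
eef_pos: [0.5679, -0.2387, 0.2915]
ee_rot: [-3.141, -0.0, 0.0]
force: [0.4, -0.2, -0.6]
width: 0.0551
gripper_force: 0.0
```

```bash
python3 - <<'E'
from h import *
from scipy.spatial.transform import Rotation as Ro
s=arm.get_state();T=np.eye(4);T[:3,:3]=Ro.from_euler("xyz",s["ee_rot"]).as_matrix();T[:3,3]=s["eef_pos"];np.save("T2.npy",T)
im,d=arm.grab_frame("wrist");cv2.imwrite("pics/w2.png",im);print(s["eef_pos"],s["width"],s["force"])
k,_,st,ce=cv2.connectedComponentsWithStats(cv2.inRange(cv2.cvtColor(im,cv2.COLOR_BGR2HSV),(0,0,170),(180,60,255)))
for i in range(1,k):
    if st[i,4]>60 and 270<ce[i][0]<370 and ce[i][1]<260:
        p=ray("wrist",ce[i],.201,T);print(st[i],ce[i],p.round(4),np.degrees(np.arctan2(p[1]+.2013,p[0]-.5345)))
E
```

```text
[ 0.56789679 -0.2387023   0.2914755 ] 0.055108304157174735 [ 0.41589713 -0.23211082 -0.64124695]
[259 143  25  13 134] [271.89552239 147.51492537] [ 0.6074 -0.196   0.201 ] 4.160400286004435
[289 156  27  12 123] [302.09756098 160.15447154] [ 0.596  -0.2227  0.201 ] -19.160486252155877
[313 185  13  13 126] [319.08730159 191.15079365] [ 0.5672 -0.2379  0.201 ] -48.21071981074666
[279 203  14  15 153] [285.89542484 209.92156863] [ 0.549  -0.2067  0.201 ] -20.48254378902492
[310 248  18   6  84] [318.30952381 250.79761905] [ 0.507  -0.2371  0.201 ] -127.54926883727065
```

View pics/w2.png

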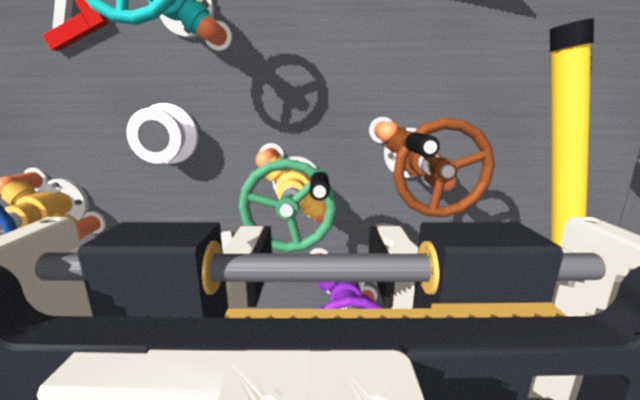

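The picture shows the handle cap at (319,191), about -48°. That is about 90° clockwise of the stop at roughly 42°, and the gripper is clear.

```bash
python3 -c "
from station import arm
print(arm.job_done())"
```

```text
the job is handed in; nothing more can be done
None
```

I turned the green gas wheel about 1.17 turns counter-clockwise to its stop, then back about 90° clockwise, and let go with the gripper clear; I never touched the blue wheel, and the job is handed in (no verdict was returned).

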